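# Roll a mast blank into the planing V-block

## Robot

A 6-joint arm with a two-finger parallel gripper is mounted at the origin on the work surface. World frame = base frame: x ahead of the robot, y to its left, z up, the work surface at z = 0. Lengths are in m, angles in rad, forces in N, time in s.
With the tool pointing down it reaches from about 0.425 to 0.95 m from the base axis. Payload 3.5 kg.
Tool frame: the origin (TCP) lies at the very end of the fingers, on their centre line; the grasp point (between the pads) lies 19 mm behind it (bot.pinch_z is the distance from the TCP to the grasp point, in m); z points along the fingers, y is the line along which they close (so a half turn about z gives the same grasp; the last joint's range is limited). The gripper opens to 85 mm and grips with 20 to 120 N. Pads are 22 mm wide; open, the fingers measure 114 mm over their backs; the gripper's body (76 mm by 85 mm) begins 54 mm behind the grasp point. The pads swing forward as they close: fully open they stand 13 mm farther back than shut.
Start: joints at [1.045, 0.286, 1.577, -0, 1.279, -0.15], TCP at [0.248, 0.628, 0.231] pointing down, gripper open.
Joint ranges: [-2.77, 2.77], [-0.9, 2.22], [0.21, 2.48], [-1.53, 4.67], [0.24, 2.81], [-2.84, 2.84]. Speed limits (rad/s): [2.79, 2.79, 3.14, 3.14, 3.14, 3.14].

## Interface

Orientations are given as a 3x3 rotation matrix whose columns are the frame's x, y, z axes.
In Python, from bench import observe, vision, bot gives the robot as it stands.
- The arm moves only by the tool step_arm, never from a script. Its argument "rows" is a list of rows, each a list of 5 numbers: the closure in counts, from 0 (fully open) to 255 (shut), then the shift along the tool's x, y, z in units of 0.06 m (1.0 is 0.06 m), then the turn about the tool's z in units of 10 degrees (1.0 is 10 degrees). In form: [[hand, dx, dy, dz, yaw], ...]. A call has 1 to 20 rows; each row shifts and turns the commanded pose from where the row before left it, along the tool's axes as they then stand; what a row does not reach is not made up. A row lasts 1/8 s, in which the tool goes at most 62.5 mm and 10.7 degrees, less where a joint would pass 70% of its speed; a pose out of reach is approached as far as the arm can. A call with a number of a shift or a turn outside -1 to 1 is refused whole. A call with a gripper value outside its range is refused whole. The fingers move at their own pace and stop on an object; the grip force is fixed at half the most. Time passes only in rows, so rows that do not move let the fingers close. It gives the time, the measured TCP pose, the force, the opening and the grip force at its end, in the units of the state.
- observe(): the state, without advancing time (a new reading comes with each control period).
- vision.grab_frame(name): name is "scene" or "top" or "wrist"; returns a dict with "frame" (400x640x3 uint8, red, green, blue), "depth" (400x640 float32, m along the optical axis (not along the pixel's ray), 0 where there is no reading), "fx", "fy", "cx", "cy" (pixels), "k1" (the pictures are not rectified: a ray, as slopes to the right and down, at radius r is drawn at 1 + k1 r^2 times it, then the intrinsics apply), "camera_from_world" (4x4, takes a point from world to camera coordinates). Camera axes: x right, y down, z forward; pixel columns grow to the right and rows downward; lengths in m; the calibration is good to about 2 mm. A picture is of the moment at which its call begins.
- bot.sign_off(): hands the job in; it is judged then, once.
The state is a dict: "time": time; "joints": joint angles; "qvel": joint speeds; "effort": joint torques, N m; "ee_pos": TCP position; "ee_rot": TCP orientation; "wrist_force": force on the tool from outside, world axes, zero at the start; "torque": the same for the moment, N m; "opening": finger opening in m; "gripper_force": force on a finger pad.
Only numpy, scipy, OpenCV 4.12 (cv2) and the standard library are available. Lean on these libraries where they do the work, as an engineer would, in place of code of your own. Each camera call takes 0.05 s, during which the arm holds its last target. There are 200 camera calls.

## Task

Roll the round wooden mast blank across the bench by pushing its side with the fingertips, up the plywood ramp and into the groove of the blue V-block; let it roll, do not just slide it. Then push on its free end until its other end is up against the orange stop, and take the hand away. Never pick the blank up or tip it, and leave the jars, glue, clamp, hammer and sanding block where they are.

Things in the scene. Friction and masses are not known exactly. Their poses are not given: they have to be found in the camera images.
- mast: the mast blank: pale wooden round bar, flat ends, 40 mm diameter, 160 mm long, 0.1 to 0.2 kg, four thin lines along its side. Origin on its axis at mid length; x along the bar, y and z turn as it rolls. Starts on the bench 170 to 280 mm to the V-block's -y side, within 0.06 rad of parallel to the groove, its middle at x=+30 to +42 mm in the V-block's frame. Waxed; rolls easily, coasts a little, hardly turns when pushed off-centre
- vblock: blue V-block fixed to the bench, groove along its x (x=-80 to +70 mm), within 0.2 rad of world x. Origin on the bench under the groove's bottom line, z up. Plywood ramp on its -y side, as long as the groove, from bench level at y=-77 mm up to a 12 mm crest at y=-17 mm; near flank falls 30 deg to y=0, z=2 mm; far flank rises 45 deg to y=34, z=36 mm. Ends at y=50 mm
- seat (a point): point on the V-block where the middle of the bar lies when it is seated in the groove against the stop: x=0, y=-3.3, z=27 mm in the V-block's frame. The bar's free end is then at x=+80 mm, 10 mm past the block's open +x end
- stop (a point): middle of the face of the orange upright stop plate that closes the groove's -x end (robot side): x=-80, y=-3.3, z=27 mm in the V-block's frame. The plate is 12 mm thick (to x=-92), spans y=-25 to +50 mm and is 48 mm high
- jar_grey: grey closed paint jar, 68 mm across, 85 mm tall, upright; origin at the centre of its underside. Leave alone
- jar_red: red closed paint jar, 68 mm across, 85 mm tall, upright; origin at the centre of its underside. Leave alone
- jar_white: white closed paint jar, 68 mm across, 85 mm tall, upright; origin at the centre of its underside. Leave alone
- glue: white glue bottle with orange cap, 52 mm across, 150 mm tall, upright; origin at the centre of its underside. Leave alone
- sander: cork sanding block 65 x 110 x 30 mm; origin at the centre of its underside. Leave alone
- hammer: hammer lying flat along its x, head to +x; origin about mid length, on its underside. Leave alone
- clamp: blue and yellow bar clamp lying flat, 240 mm long along its x, about 80 mm wide, 24 mm tall; origin on the underside of its bar, mid length. Leave alone
There are look-alikes about, which are no part of the job. Leave any turquoise look-alike of the mast alone.

How it is judged:
By the outcome, as a careful person would: the job done as asked, in the order asked, and still so for the second after the job is handed in, with the robot touching nothing.
It also fails if it takes over 48 s, if anything falls off the work surface, if the arm or the gripper's body presses on something with over 40 N, if the wrist force passes 120 N, or if a joint passes its speed limit or range.

## Working session

There is one attempt and no reset: what is moved stays moved. The work goes in short steps, Python scripts to look and compute and a tool call to move; the robot and the scene stay as the last step left them, time stands still between calls to the robot, and variables do not carry over. Pictures are saved under pics/ and viewed, at most 10 in all, crops included, and the job is handed in when it is done.

Besides the shell and the picture viewer there is one more tool, called after "Emit:" as a command line: name --pt "numbers of a row" for each row, then --argument value for the rest. step_arm: Moves the arm, as the interface text tells. Shifts and turns lie within -1 to 1; 1 stands for 0.06 m of shift or 10 degrees of turn. Its arguments: {"type":"object","properties":{"rows":{"type":"array","items":{"type":"array","items":{"type":"number"}}}},"required":["rows"]}

```bash
ls; mkdir -p pics; cat > h.py <<'E'
import numpy as np, cv2
from bench import observe, vision, bot
def grab(n,save=None):
    f=vision.grab_frame(n)
    if save: cv2.imwrite('pics/'+save,f['frame'][:,:,::-1])
    return f
def pts(f):
    "world xyz for each pixel from depth"
    h,w=f['depth'].shape
    K=np.array([[f['fx'],0,f['cx']],[0,f['fy'],f['cy']],[0,0,1.]])
    v,u=np.mgrid[:h,:w]
    s=cv2.undistortPoints(np.stack([u.ravel(),v.ravel()],1).astype(np.float64).reshape(-1,1,2),K,np.array([f['k1'],0,0,0,0.])).reshape(h,w,2)
    M=np.linalg.inv(f['camera_from_world'])
    d=f['depth'].astype(float)
    P=np.stack([s[...,0]*d,s[...,1]*d,d],-1)
    W=P@M[:3,:3].T+M[:3,3]; W[d<=0]=np.nan
    R=np.dstack([s,np.ones((h,w))])@M[:3,:3].T
    return W,R,M[:3,3]
def onplane(f,uv,z):
    W,R,o=pts(f)
    out=[]
    for u,v in uv:
        r=R[int(round(v)),int(round(u))]; out.append(o+r*(z-o[2])/r[2])
    return np.array(out)
E
python3 - <<'E'
from h import *
a=grab('top','top1.png');b=grab('scene','scene1.png')
o=observe();print(o['time'],o['ee_pos'],o['ee_rot'])
E
```

```text
pics
0.1 [0.24740199 0.62739015 0.23005079] [[-9.30223252e-01  3.66992483e-01 -1.10387171e-03]
 [ 3.66993982e-01  9.30221454e-01 -1.86123512e-03]
 [ 3.43785846e-04 -2.13647846e-03 -9.99997659e-01]]
```

View pics/top1.png

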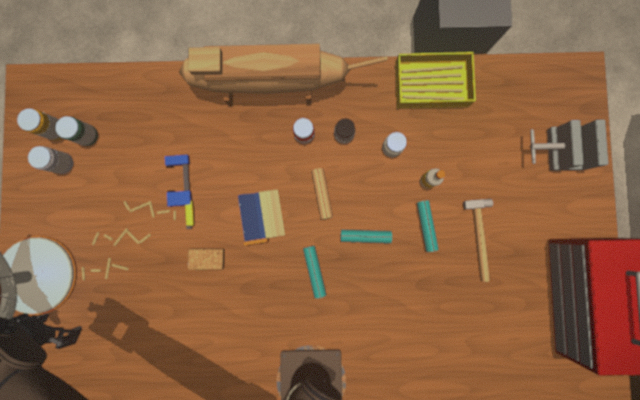

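View pics/scene1.png

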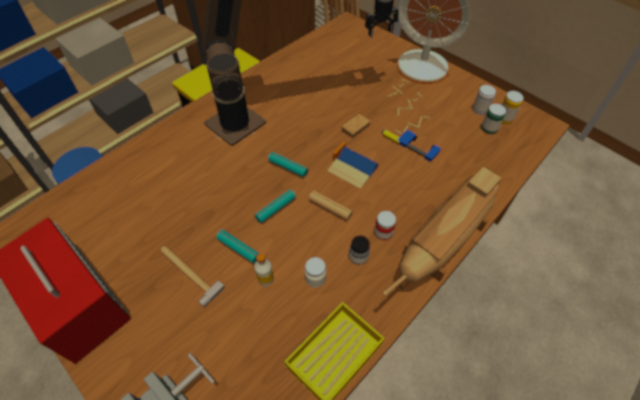

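The top view shows the V-block at (262,216), its ramp to the right and the orange stop at (257,241). The mast candidates are the pale bar at (321,193) and turquoise bars at (366,237), (315,272) and (428,226). I choose the pale wooden one, which is 40 x 160 mm and parallel to the groove. Next I measure it and check it in a crop.

```bash
python3 - <<'E'
from h import *
f=grab('top'); W,R,o=pts(f); im=f['frame']
hsv=cv2.cvtColor(im,cv2.COLOR_RGB2HSV)
cv2.imwrite('pics/crop1.png',cv2.resize(im[100:300,180:460,::-1],None,fx=2.8,fy=2.8,interpolation=cv2.INTER_CUBIC))
print('cam',o)
# mast by height in roi
roi=np.zeros(im.shape[:2],bool); roi[160:226,305:338]=1
z=W[...,2]; m=roi&(z>0.028)
p=W[m]; print('mast n',len(p),'zmax',np.nanpercentile(p[:,2],[5,50,98]))
r=cv2.minAreaRect((p[:,:2]*1000).astype(np.float32)); print(r)
vv,dd,_=cv2.fitLine(p[:,:2].astype(np.float32),cv2.DIST_L2,0,.01,.01).ravel()[:2],0,0; print('mast dir',vv, p[:,:2].mean(0))
# vblock: blue
H,S,V=cv2.split(hsv)
b=(H>105)&(H<130)&(S>90); roi[:]=0; roi[175:250,230:295]=1
for n,mm in (('blue',b&roi),('high',roi&(z>0.0325)),('orange',roi&(H<14)&(S>170)&(z>.04))):
    p=W[mm]; print(n,len(p),np.nanpercentile(p[:,2],[2,50,98]),cv2.minAreaRect((p[:,:2]*1000).astype(np.float32)))
for c in (150,180,200,216,230): print(c)if 0 else None
print('row216',[(u,*np.round(W[216,u]*1000).astype(int)) for u in range(236,292,3)])
print('col250',[(v,*np.round(W[v,250]*1000).astype(int)) for v in range(184,252,4)])
for n,(u,v) in dict(red=(303,126),grey=(344,128),white=(395,141),clamp=(180,180),sander=(206,259),glue=(434,177)).items(): print(n,np.round(W[v,u],3))
E
```

```text
cam [ 0.47319656 -0.0479899   1.28509843]
mast n 566 zmax [0.02977225 0.03690447 0.04310399]
((592.90625, -46.42182922363281), (159.16455078125, 38.35194778442383), 9.334901809692383)
mast dir [0.98580027 0.16792198] [ 0.59335527 -0.04648521]
blue 615 [-0.00053522  0.01481336  0.03535812] ((523.3709106445312, 181.50892639160156), (139.43905639648438, 53.23766326904297), 12.242486953735352)
high 191 [0.03263232 0.03934225 0.05133844] ((517.6121826171875, 169.41497802734375), (158.78697204589844, 72.71348571777344), 4.764294147491455)
orange 1 [0.04591999 0.04591999 0.04591999] ((447.5511169433594, 127.19937896728516), (0.0, 0.0), 0.0)
row216 [(236, np.int64(527), np.int64(234), np.int64(-3)), (239, np.int64(526), np.int64(225), np.int64(-4)), (242, np.int64(525), np.int64(209), np.int64(24)), (245, np.int64(524), np.int64(197), np.int64(35)), (248, np.int64(524), np.int64(189), np.int64(29)), (251, np.int64(525), np.int64(182), np.int64(16)), (254, np.int64(525), np.int64(174), np.int64(8)), (257, np.int64(525), np.int64(164), np.int64(7)), (260, np.int64(524), np.int64(154), np.int64
[... 836 characters left out ...]
 np.int64(184), np.int64(19)), (212, np.int64(537), np.int64(183), np.int64(24)), (216, np.int64(524), np.int64(183), np.int64(25)), (220, np.int64(512), np.int64(185), np.int64(20)), (224, np.int64(499), np.int64(185), np.int64(20)), (228, np.int64(486), np.int64(184), np.int64(25)), (232, np.int64(474), np.int64(183), np.int64(31)), (236, np.int64(461), np.int64(183), np.int64(29)), (240, np.int64(449), np.int64(180), np.int64(47)), (244, np.int64(435), np.int64(189), np.int64(1)), (248, np.int64(422), np.int64(189), np.int64(0))]
red [0.796 0.006 0.086]
grey [ 0.788 -0.12   0.083]
white [ 0.743 -0.276  0.083]
clamp [0.648 0.416 0.001]
sander [0.392 0.321 0.034]
glue [ 0.625 -0.383  0.113]
```

View pics/crop1.png

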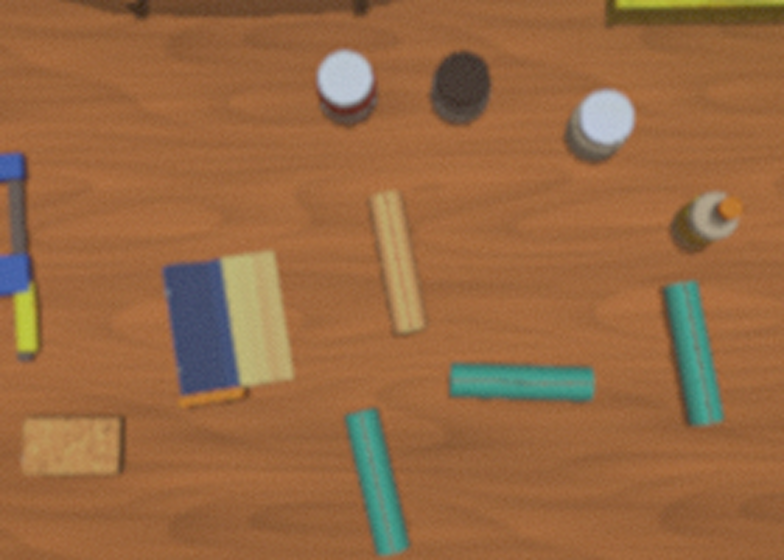

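The crop confirms the pale bar with lines at (397,262) in the crop, which is the mast. The V-block edges are clear: the ramp's right edge runs (274,250) to (294,379), the crest (220,260) to (243,388), and the blue left edge (164,267) to (180,395).

```bash
python3 - <<'E'
from h import *
f=grab('top'); W,R,o=pts(f); im=f['frame']; H,S,V=cv2.split(cv2.cvtColor(im,cv2.COLOR_RGB2HSV))
g=im.astype(int)
print('px ramp',im[210,275],im[210,250],im[210,290])
blue=(H>100)&(H<135)&(S>70)
ramp=(g[...,1]>130)&(g[...,0]-g[...,2]>20)
def edge(rows,kind):
    out=[]
    for v in rows:
        if kind=='ramp': u=[u for u in range(255,300) if ramp[v,u]]; out+= [(u[0]-.5,v,.012),(u[-1]+.5,v,0.)]
        else: u=[u for u in range(232,280) if blue[v,u]]; out.append((u[0]-.5,v,.036))
    return out
K=np.array([[f['fx'],0,f['cx']],[0,f['fy'],f['cy']],[0,0,1.]]);M=np.linalg.inv(f['camera_from_world'])
def ray(u,v,z):
    s=cv2.undistortPoints(np.array([[[u,v]]],float),K,np.array([f['k1'],0,0,0,0.])).ravel()
    r=M[:3,:3]@[s[0],s[1],1]; return (o+r*(z-o[2])/r[2])
rp=edge(range(196,230),'ramp'); bl=edge(range(202,235),'blue')
for n,e,yv in(('crest',rp[0::2],-.017),('foot',rp[1::2],-.077),('back',bl,.050)):
    P=np.array([ray(*t) for t in e])[:,:2]
    c=np.polyfit(P[:,0],P[:,1],1); th=np.arctan(c[0]); res=np.abs(P[:,1]-np.polyval(c,P[:,0])).max()
    print(n,'yaw',th,'y at x=.52',np.polyval(c,.52),'yv=0 at', np.polyval(c,.52)-yv/np.cos(th),'res',res)
# ends of ramp along col ~ crest-ish and foot
for u in (264,270,276):
    v=[v for v in range(180,250) if ramp[v,u]]; print(u,ray(u,v[0]-.5,.006),ray(u,v[-1]+.5,.006))
E
```

```text
px ramp [189 162 110] [ 71  78 109] [160 102  60]
crest yaw 0.1429577119668558 y at x=.52 0.14611349993124212 yv=0 at 0.16328870527885805 res 0.0016212947201576788
foot yaw 0.14696122489900268 y at x=.52 0.08404208310596867 yv=0 at 0.1618811398081535 res 0.0016072305138442738
back yaw 0.14068331182836719 y at x=.52 0.20646577712733571 yv=0 at 0.15596686879868432 res 0.0017814109550297053
264 [0.60711259 0.14077366 0.006     ] [0.48710053 0.14207162 0.006     ]
270 [0.60995071 0.12123489 0.006     ] [0.45452907 0.1230898  0.006     ]
276 [0.61278981 0.10168805 0.006     ] [0.45731237 0.1037215  0.006     ]
```

Emit:
step_arm --pt "100 0 0 0 1" --pt "100 0 0 0 1" --pt "100 0 0 0 1" --pt "100 0 0 0 1" --pt "100 0 0 0 1" --pt "100 0 0 0 1" --pt "100 -0.5 0.15 0 0.02" --pt "100 -0.9 0.28 0.1 0" --pt "100 -0.9 0.28 0.1 0" --pt "100 -0.9 0.28 0.1 0" --pt "100 -0.9 0.28 0.1 0" --pt "100 -0.9 0.28 0.1 0" --pt "100 -0.9 0.28 0.1 0" --pt "100 -0.9 0.28 0.1 0" --pt "100 -0.9 0.28 0.1 0" --pt "100 -0.9 0.28 0.1 0"

```text
time: 2.2
ee_pos: [0.481, 0.1386, 0.1773]
ee_rot: [[-0.144, 0.99, 0.001], [0.99, 0.144, 0.0], [0.0, 0.001, -1.0]]
wrist_force: [-0.1, 0.1, 0.9]
opening: 0.0518
gripper_force: 0.0
```

Emit:
step_arm --pt "100 -0.9 0.28 0 0" --pt "100 -0.9 0.28 0 0" --pt "100 -0.9 0.28 0 0" --pt "100 -0.9 0.28 0.2 0" --pt "100 -0.9 0.28 0.2 0" --pt "100 -0.05 0 0.4 0" --pt "100 0 0 0 0"

```text
time: 3.08
ee_pos: [0.6012, -0.1179, 0.1265]
ee_rot: [[-0.142, 0.99, -0.006], [0.99, 0.142, 0.002], [0.003, -0.005, -1.0]]
wrist_force: [-0.9, 0.4, 0.6]
opening: 0.0518
gripper_force: 0.0
```

```bash
python3 - <<'E'
from h import *
o=observe();print(o['time'],o['ee_pos'])
grab('wrist','w1.png')
E
```

```text
3.075 [ 0.6011715  -0.11787089  0.12648989]
```

View pics/w1.png

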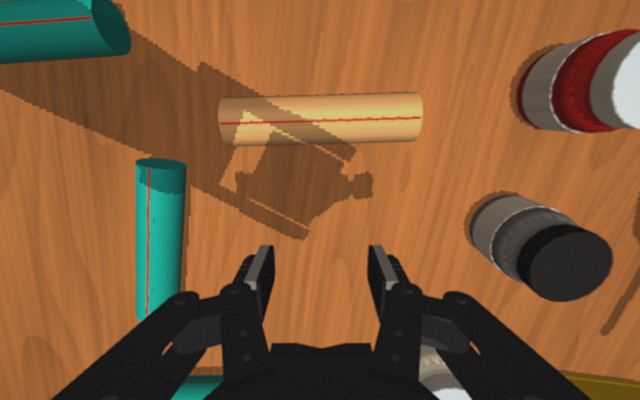

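Emit:
step_arm --pt "100 0 0 0.6 0" --pt "100 0 0 0.6 0" --pt "100 0 0 0.5 0" --pt "100 0 0 0.25 0" --pt "100 0 0 0 0" --pt "100 0.2 0 0 0" --pt "100 0.2 0 0 0" --pt "100 0.2 0 0 0" --pt "100 0.2 0 0 0" --pt "100 0.2 0 0 0" --pt "100 0.2 0 0 0"

```text
time: 4.5
ee_pos: [0.5924, -0.0456, 0.0123]
ee_rot: [[-0.144, 0.99, -0.0], [0.99, 0.144, 0.0], [0.0, -0.0, -1.0]]
wrist_force: [-0.1, -1.0, -0.7]
opening: 0.052
gripper_force: 0.0
```

```bash
cat >> h.py <<'E'
ex=np.array([np.cos(.144),np.sin(.144)]); ey=np.array([-ex[1],ex[0]]); O=np.array([.531,.1635])
def inv(p): d=np.asarray(p)[...,:2]-O; return np.stack([d@ex,d@ey],-1)
def mast(f,x=(-.1,.16),y=(-.3,.03),zmin=.02):
    W,R,o=pts(f); g=f['frame'].astype(int); q=inv(W)
    m=(W[...,2]>zmin)&(W[...,2]<.06)&(q[...,0]>x[0])&(q[...,0]<x[1])&(q[...,1]>y[0])&(q[...,1]<y[1])
    m&=(g[...,0]-g[...,2]>40)&(g[...,1]>g[...,2]+15)&(g[...,0]>70)
    n,l,s,c=cv2.connectedComponentsWithStats(m.astype(np.uint8)); k=1+np.argmax(s[1:,4]); p=q[l==k]
    return len(p),cv2.minAreaRect((p*1000).astype(np.float32)),np.percentile(p*1000,[2,50,98],axis=0).round(1),np.percentile(W[l==k][:,2],[50,98]), s[k],p
E
python3 - <<'E'
from h import *
o=observe();print(o['time'],o['ee_pos'],inv(o['ee_pos']),o['wrist_force'])
r=mast(grab('top'));print(r[:-1])
r=mast(grab('wrist'));print(r[:-1])
E
```

```text
4.5 [ 0.59239656 -0.04559477  0.01231506] [ 0.03075541 -0.2157412 ] [-0.0730271  -0.99091741 -0.73608601]
(69, ((-84.93990325927734, 2.218721389770508), (54.71204376220703, 10.750763893127441), 89.92498779296875), array([[-90.3, -24.6],
       [-85.2,   0.8],
       [-79.6,  28.5]]), array([0.04684389, 0.05115539]), array([250, 238,  19,   6,  69], dtype=int32))
(28229, ((26.884342193603516, -178.36599731445312), (161.64654541015625, 39.103309631347656), 0.4430047869682312), array([[ -49.9, -193.7],
       [  27.1, -172.9],
       [ 103.8, -159.3]]), array([0.03816524, 0.04124363]), array([  130,   163,   369,    81, 28229], dtype=int32))
```

Emit:
step_arm --pt "100 0.2 0 0 0" --pt "100 0.2 0 0 0" --pt "100 0.2 0 0 0" --pt "100 0.2 0 0 0" --pt "100 0.2 0 0 0" --pt "100 0.2 0 0 0" --pt "100 0.2 0 -0.02 0" --pt "100 0.2 0 -0.02 0" --pt "100 0.2 0 -0.02 0" --pt "100 0.2 0 -0.02 0"

```text
time: 5.85
ee_pos: [0.5755, 0.0728, 0.0174]
ee_rot: [[-0.144, 0.99, 0.001], [0.99, 0.144, -0.0], [-0.0, 0.001, -1.0]]
wrist_force: [0.5, -0.4, 1.2]
opening: 0.0519
gripper_force: 0.5
```

```bash
python3 - <<'E'
from h import *
o=observe();print(o['time'],o['ee_pos'],inv(o['ee_pos']),o['wrist_force'])
r=mast(grab('wrist','w2.png'),x=(-.06,.16),zmin=.026);print(r[:-1])
E
```

```text
5.85 [0.5754555  0.07283213 0.01740881] [ 0.03098428 -0.09610894] [ 0.54059191 -0.43173071  1.1707393 ]
(25970, ((27.035057067871094, -64.2428207397461), (40.28889083862305, 161.26467895507812), 89.99586486816406), array([[-50. , -78.6],
       [ 26.9, -58.3],
       [103.9, -45. ]]), array([0.04073918, 0.04365325]), array([  134,   171,   358,    77, 25970], dtype=int32))
```

View pics/w2.png

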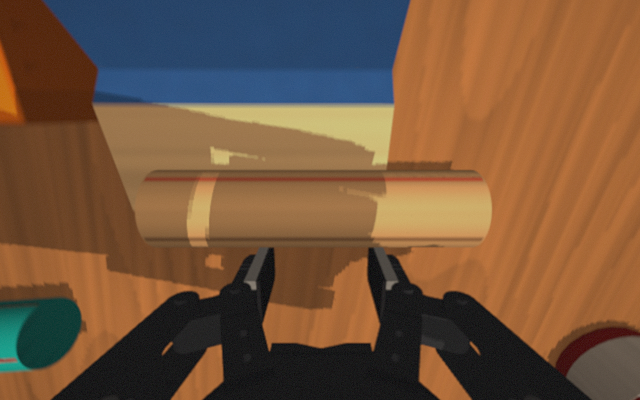

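Emit:
step_arm --pt "100 0.15 0 -0.01 0" --pt "100 0.15 0 -0.01 0" --pt "100 0.15 0 -0.01 0" --pt "100 0.15 0 -0.01 0" --pt "100 0.15 0 -0.01 0" --pt "100 0.12 0 0 0" --pt "100 0 0 0 0" --pt "100 0 0 0 0"

```text
time: 6.9
ee_pos: [0.5677, 0.124, 0.02]
ee_rot: [[-0.144, 0.99, -0.0], [0.99, 0.144, 0.0], [0.0, -0.0, -1.0]]
wrist_force: [0.0, -0.2, -0.0]
opening: 0.0517
gripper_force: 0.0
```

```bash
python3 - <<'E'
from h import *
o=observe();print(o['time'],o['ee_pos'],inv(o['ee_pos']),o['wrist_force'])
r=mast(grab('wrist'),x=(-.06,.16),zmin=.026);print(r[:-1])
E
```

```text
6.9 [0.56773466 0.12395282 0.02002455] [ 0.03067932 -0.04440939] [ 0.01537049 -0.22022154 -0.00273787]
(28767, ((26.41897201538086, 0.5088748931884766), (161.5688018798828, 37.8349723815918), 0.13288596272468567), array([[-50.2, -16.2],
       [ 27.2,   4.6],
       [103.4,  18.8]]), array([0.04526385, 0.04823196]), array([  126,   146,   374,    81, 28767], dtype=int32))
```

Emit:
step_arm --pt "100 -0.25 0 0 0" --pt "100 -0.4 0 -0.2 0" --pt "255 0 0 -0.7 0" --pt "255 0 0 -0.8 0" --pt "255 0.4 0.7 0 0" --pt "255 0.5 0.7 0 0" --pt "255 0.45 0.7 0 0" --pt "255 0 0 0.5 0" --pt "255 0 0 0 0"

```text
time: 8.07
ee_pos: [0.6844, 0.1825, 0.0883]
ee_rot: [[-0.143, 0.99, -0.007], [0.99, 0.143, -0.001], [-0.0, -0.007, -1.0]]
wrist_force: [-0.6, -0.2, 0.1]
opening: 0.0
gripper_force: 0.0
```

```bash
python3 - <<'E'
from h import *
o=observe();print(o['time'],o['ee_pos'],inv(o['ee_pos']),o['wrist_force'],o['opening'])
r=mast(grab('top'),x=(-.06,.16),zmin=.026,y=(-.04,.04));print(r[:-1])
grab('wrist','w3.png')
E
```

```text
8.075 [0.68443951 0.18247245 0.08828563] [ 0.154574   -0.00324292] [-0.59550981 -0.20149451  0.05695818] 4.627437446205746e-05
(585, ((30.13543701171875, -2.463094711303711), (158.22177124023438, 39.5191764831543), 0.12870077788829803), array([[-46.3, -21.6],
       [ 25.3,  -6.2],
       [102.7,  15.4]]), array([0.04340341, 0.05000331]), array([247, 179,  19,  51, 585], dtype=int32))
```

View pics/w3.png

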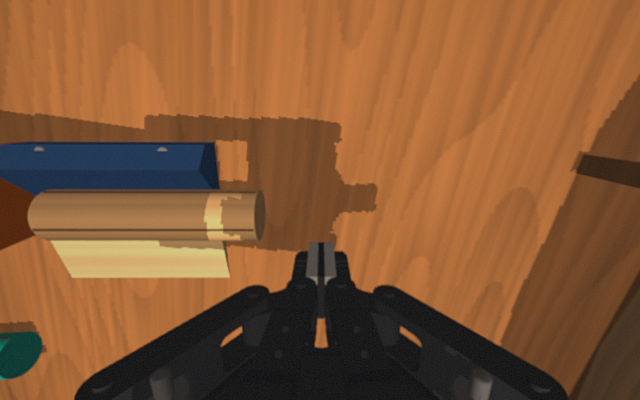

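Emit:
step_arm --pt "255 0 0 0.6 0" --pt "255 0 0 0.55 0" --pt "255 0 0 0 0" --pt "255 0 -0.12 0 0" --pt "255 0 -0.12 0 0" --pt "255 0 -0.12 0 0" --pt "255 0 -0.12 0 0" --pt "255 0 -0.12 0 0" --pt "255 0 -0.12 0 0" --pt "255 0 0 0 0"

```text
time: 9.43
ee_pos: [0.643, 0.1774, 0.023]
ee_rot: [[-0.144, 0.99, -0.001], [0.99, 0.144, -0.0], [-0.0, -0.001, -1.0]]
wrist_force: [-0.9, -0.6, 0.1]
opening: -0.0004
gripper_force: 0.0
```

```bash
python3 - <<'E'
from h import *
o=observe();print(o['time'],o['ee_pos'],inv(o['ee_pos']),o['wrist_force'],o['opening'])
r=mast(grab('top'),x=(-.076,.16),zmin=.026,y=(-.04,.04));print(r[:-1])
grab('wrist','w4.png')
E
```

```text
9.425 [0.64299967 0.17737126 0.02296962] [ 0.11283103 -0.00234458] [-0.86428866 -0.57547298  0.12871395] -0.000385471873111671
(332, ((12.893943786621094, -7.918615341186523), (32.0057258605957, 141.4873504638672), 88.2100830078125), array([[-55.4, -21.9],
       [ -9.3,  -9.4],
       [ 61.6,   8.4]]), array([0.04363908, 0.04912414]), array([252, 187,  14,  46, 332], dtype=int32))
```

View pics/w4.png

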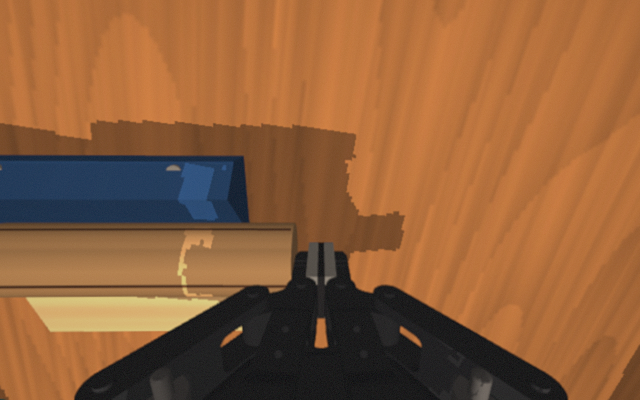

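The bar's free end is at (297,260), against the closed fingertips at (320,265), and the bar lies in the groove. I keep pushing slowly.

Emit:
step_arm --pt "255 0 -0.07 0 0" --pt "255 0 -0.07 0 0" --pt "255 0 -0.07 0 0" --pt "255 0 -0.05 0 0" --pt "255 0 0 0 0"

```text
time: 10.15
ee_pos: [0.6278, 0.1751, 0.023]
ee_rot: [[-0.144, 0.99, -0.001], [0.99, 0.144, -0.0], [0.0, -0.001, -1.0]]
wrist_force: [-0.5, 0.4, 0.4]
opening: -0.0
gripper_force: 0.0
```

```bash
python3 - <<'E'
from h import *
o=observe();print(o['time'],inv(o['ee_pos']),o['wrist_force'])
r=mast(grab('wrist'),x=(-.076,.16),zmin=.026,y=(-.04,.04));print(r[:-1])
E
```

```text
10.15 [ 0.09744659 -0.00239434] [-0.45352623  0.39150841  0.43437796]
(20351, ((4.798454284667969, 2.294239044189453), (35.693077087402344, 157.6986083984375), 89.93660736083984), array([[-58.9, -12.7],
       [  8.7,   8.6],
       [ 79.9,  19.4]]), array([0.04455242, 0.04813775]), array([    0,   224,   296,    74, 20351], dtype=int32))
```

Emit:
step_arm --pt "255 0 -0.03 0 0" --pt "255 0 -0.03 0 0" --pt "255 0 0 0 0"

```text
time: 10.58
ee_pos: [0.6245, 0.1746, 0.0231]
ee_rot: [[-0.144, 0.99, -0.0], [0.99, 0.144, -0.0], [0.0, -0.0, -1.0]]
wrist_force: [-0.4, 0.3, -0.1]
opening: 0.0004
gripper_force: 0.0
```

Emit:
step_arm --pt "255 0 -0.02 0 0" --pt "255 0 0 0 0"

```text
time: 10.82
ee_pos: [0.6234, 0.1744, 0.0231]
ee_rot: [[-0.144, 0.99, -0.0], [0.99, 0.144, -0.0], [-0.0, -0.0, -1.0]]
wrist_force: [-0.2, -0.1, 0.2]
opening: -0.0001
gripper_force: 0.1
```

Emit:
step_arm --pt "255 0 -0.02 0 0" --pt "255 0 0 0 0"

```text
time: 11.08
ee_pos: [0.6223, 0.1743, 0.0232]
ee_rot: [[-0.144, 0.99, -0.0], [0.99, 0.144, -0.0], [-0.0, -0.0, -1.0]]
wrist_force: [-0.4, -0.7, -0.1]
opening: -0.0002
gripper_force: 0.1
```

Emit:
step_arm --pt "255 0 -0.02 0 0" --pt "255 0 0 0 0"

```text
time: 11.32
ee_pos: [0.6217, 0.1742, 0.0234]
ee_rot: [[-0.144, 0.99, 0.002], [0.99, 0.144, 0.0], [-0.0, 0.002, -1.0]]
wrist_force: [1.6, 0.7, -0.1]
opening: 0.0001
gripper_force: 1.1
```

Emit:
step_arm --pt "255 0 -0.02 0 0" --pt "255 0 0 0 0"

```text
time: 11.58
ee_pos: [0.6217, 0.1741, 0.0241]
ee_rot: [[-0.144, 0.99, 0.005], [0.99, 0.144, 0.001], [-0.0, 0.005, -1.0]]
wrist_force: [5.7, 0.3, 0.2]
opening: -0.0002
gripper_force: 2.6
```

The TCP has stalled and the force has risen to 5.7 N, so the bar is against the stop. I back away.

Emit:
step_arm --pt "255 0 0.03 0 0" --pt "255 0 0.1 0 0" --pt "255 0 0.4 0 0" --pt "255 0 0.5 0 0" --pt "255 0 0 -0.6 0" --pt "255 0 0 -0.8 0" --pt "255 0 0 -0.8 0" --pt "255 0 -0.5 0 0" --pt "255 0 0 0 0"

```text
time: 12.7
ee_pos: [0.6496, 0.1785, 0.1548]
ee_rot: [[-0.144, 0.99, -0.003], [0.99, 0.144, -0.0], [0.0, -0.003, -1.0]]
wrist_force: [-0.6, -0.2, 0.4]
opening: 0.0003
gripper_force: 0.0
```

```bash
python3 - <<'E'
from h import *
o=observe();print(o['time'],inv(o['ee_pos']),o['ee_pos'][2],o['wrist_force'])
f=grab('wrist','w5.png')
r=mast(f,x=(-.076,.16),zmin=.026,y=(-.04,.04));print(r[:-1])
f=grab('top'); cv2.imwrite('pics/t5.png',cv2.resize(f['frame'][100:300,180:460,::-1],None,fx=2.8,fy=2.8,interpolation=cv2.INTER_CUBIC))
E
```

```text
12.7 [ 0.11955366 -0.00214214] 0.15482980278849234 [-0.57146362 -0.184016    0.37769134]
(6325, ((0.570587158203125, -0.12075233459472656), (39.50590896606445, 153.06649780273438), 89.89749145507812), array([[-72.9, -17.1],
       [  0.6,   4.5],
       [ 75.8,  18.9]]), array([0.04484108, 0.04821577]), array([ 112,  173,  169,   40, 6325], dtype=int32))
```

View pics/w5.png

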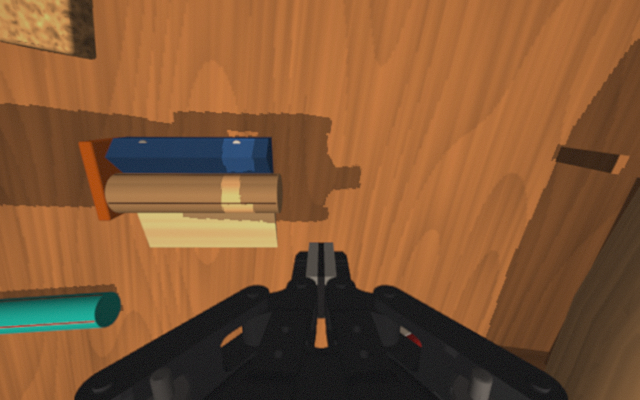

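View pics/t5.png

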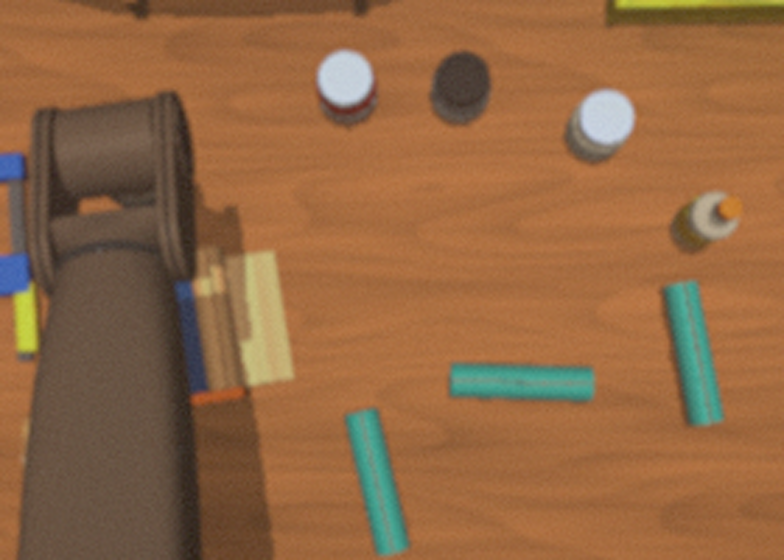

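The wrist view shows the bar in the groove from (107,195), touching the orange stop, to its free end at (280,195). The top view shows the jars, glue and turquoise bars unmoved. I hand the job in.

```bash
python3 -c "
from bench import bot
print(bot.sign_off())"
```

```text
the job is handed in; nothing more can be done
None
```

The mast blank was rolled up the ramp into the V-block groove and pushed on its free end until it was against the orange stop; the hand is clear, and the job was handed in after about 13 s of robot time.

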